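Stack colour-coded lane trays on two display risers

ROBOT

A 6-joint arm with a two-finger parallel gripper is mounted at the origin on the work surface. World frame = base frame: x ahead of the robot, y to its left, z up, the work surface at z = 0. Lengths are in m, angles in rad, forces in N, time in s.
With the tool pointing down it reaches from about 0.425 to 0.95 m from the base axis. Payload 3.5 kg.
Tool frame: the origin (TCP) lies at the very end of the fingers, on their centre line; the grasp point (between the pads) lies 19 mm behind it; z points along the fingers, y is the direction in which the jaws open and shut (so a half turn about z gives the same grasp; the last joint's range is limited). The gripper opens to 85 mm and grips with 20 to 120 N. Pads are 22 mm wide; open, the fingers measure 114 mm over their backs; the gripper's body (76 mm by 85 mm) begins 54 mm behind the grasp point. The pads swing forward as they close: fully open they stand 13 mm farther back than shut.
Start: joints at [1.179, 0.286, 1.577, -0, 1.279, -0.15], TCP at [0.162, 0.655, 0.231] pointing down, gripper open.
Joint ranges: [-2.77, 2.77], [-0.9, 2.22], [0.21, 2.48], [-1.53, 4.67], [0.24, 2.81], [-2.84, 2.84]. Speed limits (rad/s): [2.79, 2.79, 3.14, 3.14, 3.14, 3.14].

INTERFACE

Orientations are given as a unit quaternion [x, y, z, w].
In Python, from plant import get_state, read_camera, sign_off gives the robot as it stands.
- The arm moves only by the tool step_arm, never from a script. Its argument "targets" is a list that holds one entry, the list of rows, each a list of 5 numbers: the opening, from 0 (shut) to 1 (fully open), then the shift along the tool's x, y, z each as a share of 4 cm, from -1 to 1, then the turn about the tool's z as a share of 5 degrees, from -1 to 1. A call has 1 to 10 rows; each row shifts and turns the commanded pose from where the row before left it, along the tool's axes as they then stand; what a row does not reach is not made up. A row lasts 1/12 s, in which the tool goes at most 41.7 mm and 7.16 degrees, less where a joint would pass 70% of its speed; a pose out of reach is approached as far as the arm can. A call with a number of a shift or a turn outside -1 to 1 is refused whole. A call with a gripper value outside its range is refused whole. The fingers move at their own pace and stop on an object; "squeeze" is the grip in N (left out, the last holds). Time passes only in rows, so rows that do not move let the fingers close. It gives the time, the measured TCP pose, the force and the opening at its end, in the units of the state.
- get_state(): the state, without advancing time (a new reading comes with each control period).
- read_camera(name): name is "scene" or "top" or "wrist"; returns a dict with "pixels" (480x640x3 uint8, red, green, blue), "range_z" (480x640 float32, m along the optical axis (not along the pixel's ray), 0 where there is no reading), "mtx" (3x3 intrinsics, pixels), "k1" (the pictures are not rectified: a ray, as slopes to the right and down, at radius r is drawn at 1 + k1 r^2 times it, then the intrinsics apply), "rvec" (rotation vector, rad) and "tvec" (3), from world to camera coordinates, as OpenCV has them. Camera axes: x right, y down, z forward; pixel columns grow to the right and rows downward; lengths in m; the calibration is good to about 2 mm. A picture is of the moment at which its call begins.
- sign_off(): hands the job in, once; it reports no verdict.
The state is a dict: "time": time; "qpos": joint angles; "dq": joint speeds; "joint_efforts": joint torques, N m; "eef_pos": TCP position; "tcp_rot": TCP orientation; "contact_force": force on the tool from outside, world axes, zero at the start; "wrist_torque": the same for the moment, N m; "opening": opening from 0.0 (shut) to 1.0 (fully open).
Only numpy, scipy, OpenCV 4.12 (cv2) and the standard library are available. Lean on these libraries where they do the work, as an engineer would, in place of code of your own. Each camera call takes 0.05 s, during which the arm holds its last target.

TASK

Build the two shop displays from the four lane trays, one tray at a time in this order: the yellow tray on the blue riser, the green tray on top of the yellow one, then the red tray on the black riser and the purple tray on top of the red one. Set each tray centred and squarely in line, lengthwise, with what it stands on (either end may face forward) and keep the trays level and upright; leave the two loose clear jars among them where they stand.

Things in the scene. Friction and masses are not known exactly. Their poses are not given: they have to be found in the camera images.
- blue_riser: blue display riser, a fixed slab 140 long (its x axis), 78 wide (y), 15 high with a flat top. Origin: centre of its underside, on the table; the top is 15 mm above it
- black_riser: black display riser, a fixed slab 140 long (its x axis), 78 wide (y), 15 high with a flat top. Origin: centre of its underside, on the table; the top is 15 mm above it
- yellow_tray: loose open lane tray for small jars, white plastic with yellow end lips and a yellow floor liner: 120 long (its x axis), 58 wide (y), 40 high, the same at both ends. Two upright side walls along x, 4 thick and 40 high with flat outer faces, are gripped across the 58 mm width; end lips are only 24 high; flat underside. About 0.1 to 0.2 kg. Origin: centre of the underside, z up
- red_tray: loose open lane tray for small jars, white plastic with red end lips and a red floor liner: 120 long (its x axis), 58 wide (y), 40 high, the same at both ends. Two upright side walls along x, 4 thick and 40 high with flat outer faces, are gripped across the 58 mm width; end lips are only 24 high; flat underside. About 0.1 to 0.2 kg. Origin: centre of the underside, z up
- green_tray: loose open lane tray for small jars, white plastic with green end lips and a green floor liner: 120 long (its x axis), 58 wide (y), 40 high, the same at both ends. Two upright side walls along x, 4 thick and 40 high with flat outer faces, are gripped across the 58 mm width; end lips are only 24 high; flat underside. About 0.1 to 0.2 kg. Origin: centre of the underside, z up
- purple_tray: loose open lane tray for small jars, white plastic with purple end lips and a purple floor liner: 120 long (its x axis), 58 wide (y), 40 high, the same at both ends. Two upright side walls along x, 4 thick and 40 high with flat outer faces, are gripped across the 58 mm width; end lips are only 24 high; flat underside. About 0.1 to 0.2 kg. Origin: centre of the underside, z up
- paper_jar: bystander, to be left where it is: upright clear jar on a black base with a white paper insert, 60 in diameter, 75 high, 0.3 kg. Origin: centre of the underside
- cork_jar: bystander, to be left where it is: upright clear jar on a black base with a pale pinkish-brown insert, 60 in diameter, 75 high, 0.3 kg. Origin: centre of the underside
Not all that is in view belongs to the job. What is shaped like the green_tray but pink is not meant.

How it is judged:
By the outcome, as a careful person would: the job done as asked, in the order asked, and still so for the second after the job is handed in, with the robot touching nothing.
It also fails if it takes over 112 s, if anything falls off the work surface, if the arm or the gripper's body presses on something with over 40 N, if the wrist force passes 120 N, or if a joint passes its speed limit or range.

## Working session

There is one attempt and no reset: what is moved stays moved. The work goes in short steps, Python scripts to look and compute and a tool call to move; the robot and the scene stay as the last step left them, time stands still between calls to the robot, and variables do not carry over. Pictures are saved under pics/ and viewed, and the job is handed in when it is done.

Besides the shell and the picture viewer there is one more tool, called after ">>>" in YAML: its name, and indented under it one key for each argument. step_arm: Moves the arm, as the interface text tells. Shift numbers are shares of 4 cm and turn numbers shares of 5 degrees, none past 1 either way. Its arguments: {"type":"object","properties":{"targets":{"type":"array"},"squeeze":{"type":"number"}},"required":["targets"]}

```bash
mkdir -p pics; ls; cat > h.py <<'E'
import numpy as np, cv2
from plant import get_state, read_camera, sign_off
def grab(n):
    c=read_camera(n); c['R']=cv2.Rodrigues(np.array(c['rvec'],float))[0]; c['t']=np.array(c['tvec'],float).ravel(); return c
def rays(c,uv):
    uv=np.asarray(uv,float).reshape(-1,2); K=np.array(c['mtx'],float)
    d=(uv-[K[0,2],K[1,2]])/[K[0,0],K[1,1]]
    k=float(np.ravel(c['k1'])[0]); s=d.copy()
    for _ in range(20): s=d/(1+k*(s**2).sum(1,keepdims=True))
    return s
def onplane(c,uv,z):
    s=rays(c,uv); D=np.c_[s,np.ones(len(s))]@c['R']; o=-c['R'].T@c['t']
    return o+D*((z-o[2])/D[:,2])[:,None]
def cloud(c,uv):
    uv=np.asarray(uv,int).reshape(-1,2); z=c['range_z'][uv[:,1],uv[:,0]]
    s=rays(c,uv); P=np.c_[s,np.ones(len(s))]*z[:,None]
    return (P-c['t'])@c['R'], z>0
def save(c,name): cv2.imwrite('pics/'+name,c['pixels'][:,:,::-1])
E
python3 - <<'E'
from h import *
for n in ['scene','top','wrist']:
    c=grab(n); save(c,n+'0.png'); print(n,-c['R'].T@c['t'],c['R'][2],c['k1'],c['mtx'][0][0])
print(get_state())
E
```

```text
pics
scene [1.56804973 0.1879328  0.87057166] [-0.7815572  -0.18089351 -0.5970309 ] -0.11348564762856661 608.7423060511504
top [ 0.2257334  -0.06727999  1.01501161] [ 0.24261344  0.006031   -0.9701043 ] -0.10343204298385 447.9218888061609
wrist [0.0982689  0.67021762 0.3721086 ] [ 0.25147615 -0.06316638 -0.96580006] -0.012424147524207698 405.3003076764602
{'time': 0.15, 'qpos': array([ 1.17897260e+00,  2.87035608e-01,  1.57785155e+00,  2.23825656e-06,
        1.27861669e+00, -1.49983605e-01]), 'dq': array([-0.00034038, -0.00381036, -0.00226813,  0.0002492 ,  0.0004642 ,
       -0.00034648]), 'joint_efforts': array([ 4.81784318e-04, -4.06605935e+01, -2.93142164e+01, -1.33695585e-04,
        3.94196933e-03, -1.45762050e-05]), 'eef_pos': array([0.16141479, 0.65488094, 0.2302101 ]), 'tcp_rot': array([ 1.20625868e-01,  9.92697581e-01, -9.20461220e-04, -2.56752799e-04]), 'contact_force': array([ 0.19815487, -0.41399408, -0.40690451]), 'wrist_torque': array([-0.00088583, -0.00946254,  0.04240652]), 'opening': 0.9994111153419883}
```

View pics/scene0.png

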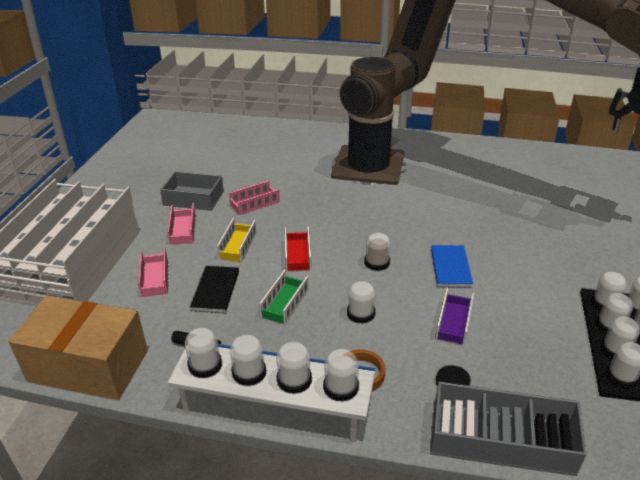

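View pics/top0.png

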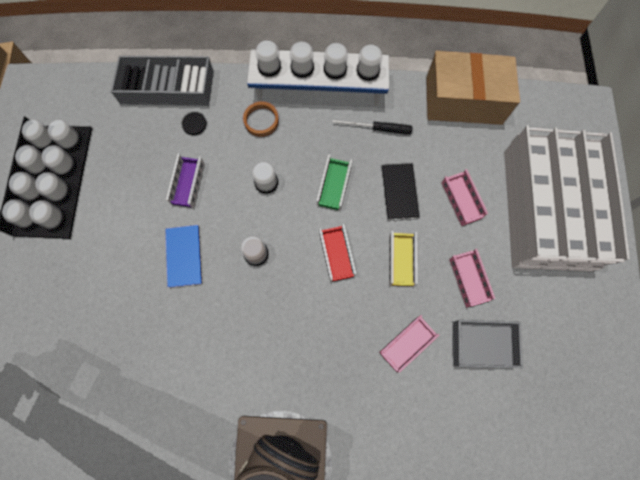

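View pics/wrist0.png

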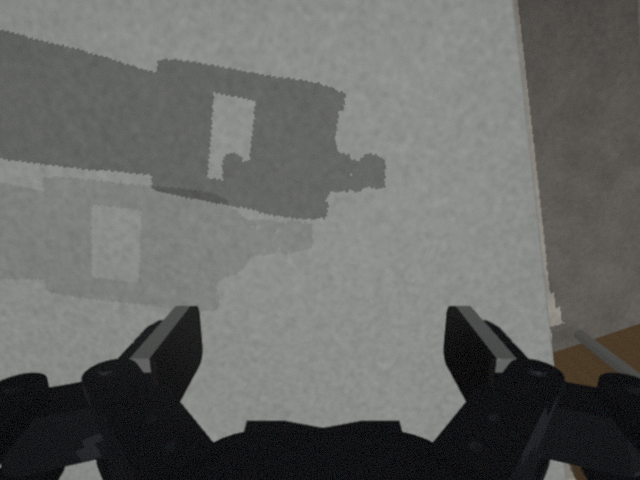

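Top view: yellow tray at (403,260), green (334,182), red (338,252), purple (185,180), blue riser (183,256), black riser (400,190). Jars are at (264,178) and (255,250). The pink trays at (465,197), (472,278) and (408,344) are look-alikes and not wanted. The grey bin (487,344) and the black lid (194,124) don't belong either.

```bash
cat >> h.py <<'E'
HUE=dict(yellow=(22,35),green=(50,80),red=None,purple=(125,145),blue=(100,122))
def cmask(c,name):
    hsv=cv2.cvtColor(c['pixels'],cv2.COLOR_RGB2HSV); h,s,v=[hsv[:,:,i].astype(int) for i in range(3)]
    if name=='red': m=((h<6)|(h>174))&(s>190)&(v>60)
    elif name=='black': m=(v<40)
    else:
        a,b=HUE[name]; m=(h>=a)&(h<=b)&(s>130)&(v>40)
    return m.astype(np.uint8)
def comp(m,near,rad=40):
    n,l,st,ce=cv2.connectedComponentsWithStats(m)
    best=[(st[i,4],i) for i in range(1,n) if np.hypot(*(ce[i]-near))<rad]
    i=max(best)[1]; return (l==i).astype(np.uint8),ce[i],st[i,4]
def rect(P):
    r=cv2.minAreaRect((P[:,:2]*1000).astype(np.float32)); b=cv2.boxPoints(r)
    e=[b[1]-b[0],b[2]-b[1]]; e.sort(key=lambda q:np.hypot(*q)); L=e[1]
    a=np.degrees(np.arctan2(L[1],L[0])); a=(a+90)%180-90
    return np.array(r[0]).round(1),round(float(np.hypot(*L)),1),round(float(np.hypot(*e[0])),1),round(float(a),2)
PX=dict(yellow=(403,260),green=(334,182),red=(338,252),purple=(185,180),blue=(183,256),black=(400,190))
E
python3 - <<'E'
from h import *
c=grab('top'); s=grab('scene')
vv,uu=np.mgrid[0:480,0:640]; UV=np.c_[uu.ravel(),vv.ravel()]
P,ok=cloud(c,UV); P=P[ok]
S,ok=cloud(s,UV); S=S[ok]
print('table z', np.median(P[(abs(P[:,0]-.5)<.2)&(abs(P[:,1])<.3)][:,2]),np.median(S[(abs(S[:,0]-.5)<.2)&(abs(S[:,1])<.3)][:,2]))
for n,px in PX.items():
    m,ce,a=comp(cmask(c,n),np.array(px)); uv=np.argwhere(m)[:,::-1]
    zf=.015 if n in('blue','black') else .003
    o=onplane(c,uv,zf); r=rect(o); print(n,'mask',ce.round(1),a,r)
    if zf>.01: print(np.percentile(cloud(c,uv)[0][:,2],[5,50,95]).round(4))
    ctr=r[0]/1000
    for nm,Q in(('top',P),('scene',S)):
        zlo=.009 if zf>.01 else .028
        q=Q[(np.hypot(*(Q[:,:2]-ctr).T)<.085)&(Q[:,2]>zlo)]
        print('   ',nm,len(q),np.percentile(q[:,2],[5,50,95]).round(4),rect(q))
# jars
for n,px in dict(paper=(264,178),cork=(255,250)).items():
    p=onplane(c,[px],.04)[0]; q=P[(np.hypot(*(P[:,:2]-p[:2]).T)<.06)&(P[:,2]>.05)]
    print(n,q.mean(0),q[:,2].max(),rect(q))
t=c['pixels'][120:320,140:460,::-1]; cv2.imwrite('pics/crop.png',cv2.resize(t,None,fx=2.5,fy=2.5,interpolation=2))
E
```

```text
table z 0.0012715537852492713 -0.00016262392549502313
yellow mask [402.6 249. ] 325 (array([ 471.4, -260.1]), 90.4, 40.4, 0.18)
    top 318 [0.0325 0.0395 0.0432] (array([ 453.7, -253.8]), 118.7, 57.4, 0.01)
    scene 238 [0.0291 0.0361 0.0418] (array([ 458.5, -251.8]), 125.7, 60.2, 0.67)
green mask [337.5 164. ] 80 (array([685.9, -98.5]), 41.6, 26.8, -88.4)
    top 140 [0.0308 0.04   0.0435] (array([648.2, -94.1]), 86.1, 58.1, -10.75)
    scene 262 [0.0288 0.0361 0.0404] (array([651.5, -91.6]), 91.1, 59.8, -10.91)
red mask [336.6 229.9] 11 (array([ 520.7, -101.7]), 17.2, 2.9, -75.6)
    top 210 [0.0298 0.0399 0.043 ] (array([519.9, -93.1]), 163.3, 67.0, 7.85)
    scene 154 [0.0301 0.0381 0.0422] (array([520. , -91.7]), 164.3, 65.2, 8.04)
purple mask [184.5 181.9] 583 (array([627.2, 272.6]), 121.4, 38.2, -5.6)
    top 331 [0.0291 0.0377 0.0422] (array([622.2, 265.2]), 120.5, 60.6, -4.98)
    scene 167 [0.0304 0.0387 0.0416] (array([625.1, 266.2]), 124.8, 57.7, -6.41)
blue mask [183.  255.7] 1861 (array([440.5, 250.4]), 136.5, 76.3, 9.46)
[0.0118 0.0149 0.018 ]
    top 1995 [0.0115 0.0149 0.0179] (array([440.2, 251.1]), 141.9, 79.2, 8.84)
    scene 1359 [0.0104 0.0136 0.0171] (array([444.9, 253.4]), 145.0, 81.0, 9.95)
black mask [409.8 166.6] 8 (array([ 685. , -273.3]), 10.6, 7.4, -0.73)
[0.0136 0.0171 0.0189]
    top 1080 [0.0128 0.016  0.0188] (array([ 648.6, -279.5]), 144.4, 95.3, -87.55)
    scene 1053 [0.0109 0.0147 0.0182] (array([ 650.6, -265.8]), 149.5, 99.9, 62.78)
paper [0.62730579 0.0716036  0.06959182] 0.07817506968662602 (array([630.4,  72.3]), 53.3, 52.2, -84.38)
cork [0.45165557 0.0815627  0.06964209] 0.07854570664751181 (array([454.3,  83.3]), 54.6, 54.1, -31.79)
```

View pics/crop.png

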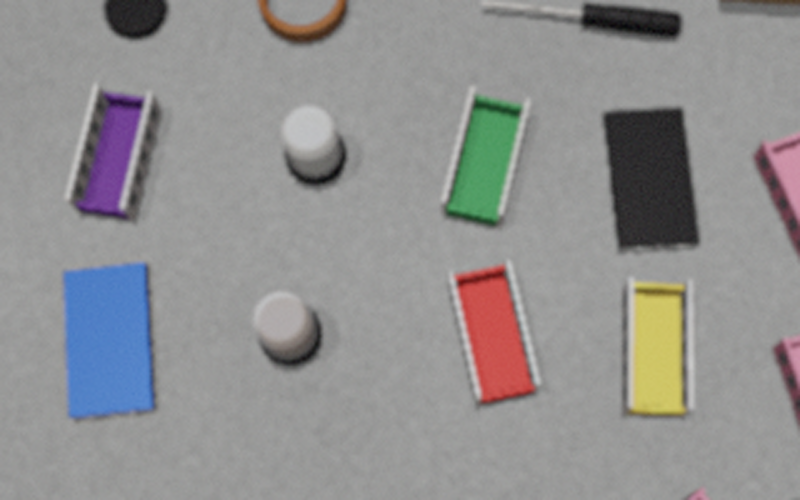

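The crop at (656,340) shows the yellow tray is the right pick. The masks for green, red and black were too tight, so I'll loosen those.

```bash
cat > m.py <<'E'
from h import *
def cmask(c,name):
    hsv=cv2.cvtColor(c['pixels'],cv2.COLOR_RGB2HSV); h,s,v=[hsv[:,:,i].astype(int) for i in range(3)]
    if name=='red': m=((h<8)|(h>172))&(s>130)&(v>60)
    elif name=='black': m=(v<75)&(s<90)
    elif name=='pink': m=(h>150)&(h<=175)&(s>50)&(s<150)
    else:
        a,b=dict(yellow=(20,36),green=(50,85),purple=(125,150),blue=(100,122))[name]; m=(h>=a)&(h<=b)&(s>90)&(v>40)
    return m.astype(np.uint8)
def walls(P,ctr,zlo,zhi,rad=.08):
    # cluster points in XY around ctr, keep clusters connected by 12mm dilation
    q=P[(np.hypot(*(P[:,:2]-ctr).T)<rad)&(P[:,2]>zlo)&(P[:,2]<zhi)]
    return q
if __name__=='__main__':
    vv,uu=np.mgrid[0:480,0:640]; UV=np.c_[uu.ravel(),vv.ravel()]
    c=grab('top'); P,ok=cloud(c,UV); P=P[ok]
    for n,px in PX.items():
        m,ce,a=comp(cmask(c,n),np.array(px)); uv=np.argwhere(m)[:,::-1]
        ri=n in('blue','black')
        r=rect(onplane(c,uv,.015 if ri else .003)); print(n,ce.round(1),a,r)
        ctr=np.median(cloud(c,uv)[0][:,:2],axis=0); a=np.radians(r[3]); u=np.array([np.cos(a),np.sin(a)]); w=np.array([-u[1],u[0]])
        q=P[(P[:,2]>(.008 if ri else .028))]; d=q[:,:2]-ctr
        q=q[(abs(d@u)<.085)&(abs(d@w)<.05)]
        print('    ',len(q),np.percentile(q[:,2],[5,50,95]).round(4),rect(q))
E
python3 m.py
```

```text
yellow [403.  259.5] 1002 (array([ 457.9, -258. ]), 124.7, 48.5, -0.29)
     315 [0.0323 0.0394 0.0432] (array([ 454.5, -253.5]), 120.4, 57.8, -0.07)
green [333.3 184. ] 901 (array([637.6, -90.5]), 125.2, 47.0, -10.5)
     205 [0.0298 0.0402 0.0436] (array([631.9, -90.9]), 122.3, 58.5, -10.96)
red [337.2 253.6] 998 (array([ 464.7, -105.2]), 122.6, 45.7, 14.43)
     242 [0.0302 0.04   0.0432] (array([ 461.4, -103.6]), 120.2, 58.6, 14.84)
purple [184.4 181.9] 672 (array([627.2, 275.5]), 125.4, 46.1, -1.45)
     341 [0.0288 0.0377 0.0421] (array([622.2, 265.2]), 121.5, 60.2, -5.92)
blue [182.9 255.8] 1977 (array([440.5, 250.8]), 139.5, 79.1, 9.31)
     2000 [0.0114 0.0149 0.0177] (array([440.1, 251.3]), 143.3, 78.9, 9.02)
black [399.9 190.9] 1664 (array([ 622.4, -249.5]), 137.2, 75.1, 6.29)
     1801 [0.0125 0.0161 0.0191] (array([ 623.6, -250.3]), 142.9, 78.3, 5.35)
```

>>> step_arm:
  targets:
    - [[1,0,0,0,-0.95],[1,0,0,0,-0.95],[1,0,0,0,-0.95],[1,-0.8,-0.5,0,0],[1,-0.8,-0.5,0,0],[1,-0.8,-0.5,0,0],[1,-0.8,-0.5,0,0],[1,-0.8,-0.5,0,0],[1,-0.8,-0.5,0,0],[1,-0.8,-0.5,0,0]]
  squeeze: 40

```text
time: 1.13
eef_pos: [0.3879, 0.5158, 0.2314]
tcp_rot: [-0.004, 1.0, 0.0, 0.0]
contact_force: [0.4, 0.1, -0.1]
opening: 1.0
```

```bash
cat > go.py <<'E'
# usage: go.py X Y Z yawdeg(of tool x; mod 180): remaining shift in tool axes (units of 4cm) after the turn, and turn units of 5 deg
import sys
from h import *
from scipy.spatial.transform import Rotation as Rn
s=get_state(); R=Rn.from_quat(s['tcp_rot']).as_matrix()
X,Y,Z,yaw=map(float,sys.argv[1:5])
cur=np.degrees(np.arctan2(R[1,0],R[0,0])); d=(yaw-cur+90)%180-90
a=np.radians(cur+d); ex=np.array([np.cos(a),np.sin(a)]); ey=np.array([np.sin(a),-np.cos(a)])
D=np.array([X,Y,Z])-s['eef_pos']
print('t',s['time'],'tcp',s['eef_pos'].round(4),'yaw',cur.round(2),'tilt',R[:,2].round(4),'F',np.round(s['contact_force'],1),'op',round(float(s['opening']),3))
print('turn units',round(-d/5,3),' shift after turn x,y,z units',(D[:2]@ex/.04).round(3),(D[:2]@ey/.04).round(3),(-D[2]/.04).round(3), 'now-axes', (R.T@D/.04).round(3))
E
python3 go.py .4545 -.2535 .15 0
```

```text
t 1.1333 tcp [0.3879 0.5158 0.2314] yaw -179.6 tilt [ 1.e-04  2.e-04 -1.e+00] F [ 0.4  0.1 -0.1] op 1.0
turn units 0.081  shift after turn x,y,z units -1.666 -19.231 2.035 now-axes [ -1.53  -19.243   2.032]
```

>>> step_arm:
  targets:
    - [[1,-0.3,-0.9,0,0],[1,-0.3,-0.9,0,0],[1,-0.3,-0.9,0,0],[1,-0.3,-0.9,0,0],[1,0,-0.9,0,0],[1,0,-0.9,0,0],[1,0,-0.9,0,0],[1,0,-0.9,0,0],[1,0,-0.9,0,0],[1,0,-0.9,0,0]]

```text
time: 1.97
eef_pos: [0.4367, 0.1557, 0.2315]
tcp_rot: [-0.004, 1.0, -0.0, 0.0]
contact_force: [1.4, 0.1, 0.3]
opening: 1.002
```

>>> step_arm:
  targets:
    - [[1,0,-0.9,0,0],[1,0,-0.9,0,0],[1,0,-0.9,0,0],[1,0,-0.9,0,0],[1,0,-0.9,0,0],[1,0,-0.9,0,0],[1,0,-0.9,0.2,0],[1,0,-0.9,0.3,0],[1,0,-0.9,0.3,0],[1,0,-0.9,0.3,0]]

```text
time: 2.8
eef_pos: [0.4393, -0.2047, 0.1873]
tcp_rot: [-0.003, 1.0, -0.0, 0.001]
contact_force: [0.1, 0.5, 0.3]
opening: 0.999
```

```bash
python3 go.py .4545 -.2535 .15 0
```

```text
t 2.8 tcp [ 0.4393 -0.2047  0.1873] yaw -179.63 tilt [ 1.1e-03 -8.0e-04 -1.0e+00] F [0.1 0.5 0.3] op 0.999
turn units 0.075  shift after turn x,y,z units -0.381 -1.221 0.932 now-axes [-0.372 -1.222  0.933]
```

>>> step_arm:
  targets:
    - [[1,-0.4,-0.6,0.4,0.08],[1,0,-0.6,0.4,0],[1,0,0,0,0]]

```text
time: 3.05
eef_pos: [0.4543, -0.2533, 0.1521]
tcp_rot: [0.002, 1.0, 0.001, -0.002]
contact_force: [-0.0, 1.0, -0.6]
opening: 0.999
```

```bash
python3 go.py .4545 -.2535 .15 0; python3 - <<'E'
from h import *
c=grab('wrist'); save(c,'w1.png'); print(-c['R'].T@c['t'])
E
```

```text
t 3.05 tcp [ 0.4543 -0.2533  0.1521] yaw 179.79 tilt [-0.004  0.002 -1.   ] F [-0.   1.  -0.6] op 0.999
turn units -0.041  shift after turn x,y,z units -0.005 -0.006 0.053 now-axes [-0.005 -0.006  0.053]
[ 0.38977733 -0.2538477   0.29443192]
```

View pics/w1.png

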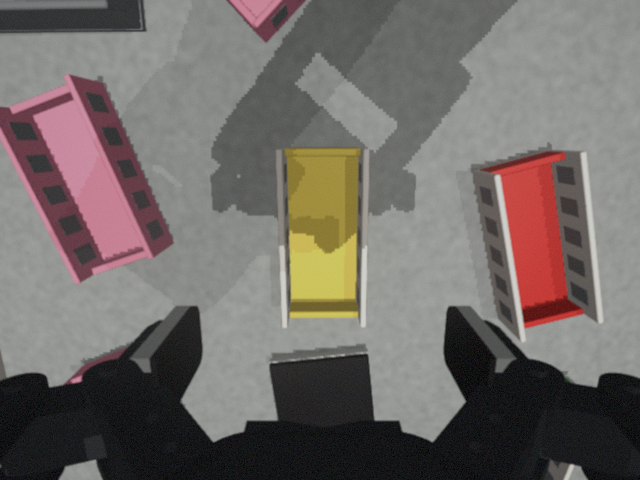

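The yellow tray is centred between the open pads (columns 280–367, rows 150–325), with pink at left and red at right well clear. I'll measure it with the wrist depth.

```bash
cat > meas.py <<'E'
# meas.py cam X Y yaw zlo zhi [halfL halfW]
import sys
from h import *
def meas(cam,X,Y,yaw,zlo,zhi,hl=.08,hw=.045,c=None):
    c=c or grab(cam)
    vv,uu=np.mgrid[0:480,0:640]; UV=np.c_[uu.ravel(),vv.ravel()]; P,ok=cloud(c,UV); P=P[ok]
    a=np.radians(yaw); u=np.array([np.cos(a),np.sin(a)]); w=np.array([-u[1],u[0]])
    d=P[:,:2]-[X,Y]; q=P[(P[:,2]>zlo)&(P[:,2]<zhi)&(abs(d@u)<hl)&(abs(d@w)<hw)]
    if len(q)<20: print(cam,'few',len(q)); return
    print(cam,len(q),np.percentile(q[:,2],[5,50,95]).round(4),rect(q))
if __name__=='__main__':
    meas(sys.argv[1],*map(float,sys.argv[2:]))
E
python3 meas.py wrist .4545 -.2535 0 .025 .05; python3 meas.py wrist .4545 -.2535 0 .032 .046
python3 meas.py wrist .461 -.104 14.8 .025 .05
```

```text
wrist 2904 [0.0273 0.0391 0.0404] (array([ 456.5, -253.3]), 120.4, 58.2, 0.25)
wrist 2467 [0.0346 0.0392 0.0405] (array([ 456.3, -253.2]), 119.9, 58.1, 0.23)
wrist 5269 [0.0262 0.0363 0.0403] (array([ 462.6, -102.8]), 119.8, 59.4, 14.96)
```

>>> step_arm:
  targets:
    - [[1,-0.04,0,0.7,-0.08],[1,0,0,0.8,0],[1,0,0,0.8,0],[1,0,0,0.6,0],[1,0,0,0.4,0],[1,0,0,0.25,0],[1,0,0,0,0]]

```text
time: 3.83
eef_pos: [0.4565, -0.2489, 0.0121]
tcp_rot: [-0.004, 1.0, 0.001, -0.001]
contact_force: [-1.3, 0.5, -0.5]
opening: 1.001
```

```bash
python3 go.py .456 -.2533 .010 0.2
```

```text
t 3.8333 tcp [ 0.4565 -0.2489  0.0121] yaw -179.53 tilt [-0.0022  0.0019 -1.    ] F [-1.3  0.5 -0.5] op 1.001
turn units 0.055  shift after turn x,y,z units 0.014 -0.109 0.053 now-axes [ 0.014 -0.11   0.053]
```

>>> step_arm:
  targets:
    - [[1,0,-0.11,0.05,0.05],[1,0,0,0,0]]

```text
time: 4.0
eef_pos: [0.4587, -0.2562, 0.0131]
tcp_rot: [-0.001, 1.0, -0.001, 0.001]
contact_force: [0.7, -0.5, -0.1]
opening: 0.999
```

```bash
python3 go.py .456 -.2533 .010 0.2
```

```text
t 4.0 tcp [ 0.4587 -0.2562  0.0131] yaw -179.84 tilt [ 0.0028 -0.0025 -1.    ] F [ 0.7 -0.5 -0.1] op 0.999
turn units -0.008  shift after turn x,y,z units 0.066 0.072 0.076 now-axes [0.067 0.072 0.076]
```

>>> step_arm:
  targets:
    - [[1,0,0,0,0],[1,0,0,0,0]]

```text
time: 4.17
eef_pos: [0.4582, -0.2558, 0.0128]
tcp_rot: [-0.001, 1.0, -0.001, 0.001]
contact_force: [0.4, -0.2, -0.6]
opening: 1.002
```

```bash
python3 go.py .456 -.2533 .010 0.2;python3 go.py .456 -.2533 .010 0.2
```

```text
t 4.1667 tcp [ 0.4582 -0.2558  0.0128] yaw -179.86 tilt [ 0.0021 -0.0018 -1.    ] F [ 0.4 -0.2 -0.6] op 1.002
turn units -0.012  shift after turn x,y,z units 0.055 0.063 0.069 now-axes [0.055 0.063 0.069]
t 4.1667 tcp [ 0.4582 -0.2558  0.0128] yaw -179.86 tilt [ 0.0021 -0.0018 -1.    ] F [ 0.4 -0.2 -0.6] op 1.002
turn units -0.012  shift after turn x,y,z units 0.055 0.063 0.069 now-axes [0.055 0.063 0.069]
```

>>> step_arm:
  targets:
    - [[1,0,0,0,0]]

```text
time: 4.25
eef_pos: [0.4578, -0.2555, 0.0123]
tcp_rot: [-0.001, 1.0, -0.001, 0.001]
contact_force: [-0.8, 0.4, -0.0]
opening: 0.999
```

```bash
python3 go.py .456 -.2533 .010 0.2
```

```text
t 4.25 tcp [ 0.4578 -0.2555  0.0123] yaw -179.86 tilt [ 0.0014 -0.0011 -1.    ] F [-0.8  0.4 -0. ] op 0.999
turn units -0.012  shift after turn x,y,z units 0.046 0.056 0.057 now-axes [0.046 0.056 0.057]
```

>>> step_arm:
  targets:
    - [[1,0,0,0,0],[1,0,0,0,0],[1,0,0,0,0],[1,0,0,0,0]]

```text
time: 4.58
eef_pos: [0.4573, -0.255, 0.0114]
tcp_rot: [-0.001, 1.0, -0.0, 0.0]
contact_force: [-0.4, 0.4, 0.9]
opening: 1.004
```

```bash
python3 go.py .456 -.2533 .010 0.2
```

```text
t 4.5833 tcp [ 0.4573 -0.255   0.0114] yaw -179.85 tilt [ 0. -0. -1.] F [-0.4  0.4  0.9] op 1.004
turn units -0.01  shift after turn x,y,z units 0.033 0.043 0.034 now-axes [0.033 0.043 0.034]
```

>>> step_arm:
  targets:
    - [[1,0.03,0.04,0.03,0],[1,0,0,0,0],[0,0,0,0,0],[0,0,0,0,0],[0,0,0,0,0],[0,0,0,0,0],[0,0,0,0,0],[0,0,0,0,0]]

```text
time: 5.25
eef_pos: [0.4563, -0.2536, 0.0103]
tcp_rot: [-0.001, 1.0, -0.0, 0.0]
contact_force: [0.5, -0.6, 0.2]
opening: 0.671
```

```bash
python3 go.py .44 .251 .15 9.0
```

```text
t 5.25 tcp [ 0.4563 -0.2536  0.0103] yaw -179.85 tilt [ 4.e-04 -2.e-04 -1.e+00] F [ 0.5 -0.6  0.2] op 0.671
turn units -1.77  shift after turn x,y,z units -1.571 12.522 -3.493 now-axes [ 0.373 12.614 -3.496]
```

>>> step_arm:
  targets:
    - [[0,0,0,-0.3,0],[0,0,0,-0.6,0],[0,0,0,-0.8,0],[0,0,0,-0.8,0],[0,0,0,-0.7,0],[0,0,0.4,-0.4,0],[0,0,0.8,-0.2,0],[0,0,0.8,0,0],[0,0,0.8,0,0],[0,0,0.8,0,0]]

```text
time: 6.08
eef_pos: [0.4551, -0.108, 0.1627]
tcp_rot: [-0.001, 1.0, -0.0, 0.0]
contact_force: [0.6, 0.6, -1.9]
opening: 0.671
```

>>> step_arm:
  targets:
    - [[0,0,0.8,0,0],[0,0,0.8,0,0],[0,0,0.8,0,0],[0,0,0.8,0,0],[0,0,0.8,0,0],[0,0,0.8,0,0],[0,0,0.8,0,0],[0,0,0.8,0,-0.4],[0,0,0.8,0,-0.6],[0,0,0.8,0,-0.6]]

```text
time: 6.92
eef_pos: [0.4504, 0.2119, 0.1625]
tcp_rot: [-0.072, 0.997, -0.0, -0.0]
contact_force: [1.3, 0.2, -1.0]
opening: 0.67
```

```bash
python3 go.py .44 .251 .15 9.0
```

```text
t 6.9167 tcp [0.4504 0.2119 0.1625] yaw -171.7 tilt [-1.e-04 -2.e-04 -1.e+00] F [ 1.3  0.2 -1. ] op 0.67
turn units -0.14  shift after turn x,y,z units 0.103 1.006 0.311 now-axes [0.116 1.005 0.311]
```

>>> step_arm:
  targets:
    - [[0,0.1,0.5,0.1,-0.14],[0,0,0.5,0,0],[0,0,0,0,0],[0,0,0,0,0],[0,0,0,0,0]]

```text
time: 7.33
eef_pos: [0.441, 0.249, 0.1582]
tcp_rot: [-0.077, 0.997, -0.0, -0.0]
contact_force: [-0.1, -0.2, -1.5]
opening: 0.67
```

```bash
python3 go.py .44 .251 .05 9.0; python3 - <<'E'
from meas import *
for n in ['top','wrist']:
    c=grab(n); save(c,n+'2.png')
    meas(n,.44,.251,9,.008,.022,.085,.055,c=c); meas(n,.44,.251,9,.165,.195,.085,.04,c=c)
E
```

```text
t 7.3333 tcp [0.441  0.249  0.1582] yaw -171.14 tilt [-2.e-04 -5.e-04 -1.e+00] F [-0.1 -0.2 -1.5] op 0.67
turn units -0.028  shift after turn x,y,z units 0.016 0.054 2.705 now-axes [0.015 0.055 2.705]
top 1371 [0.0114 0.0149 0.0179] (array([440.5, 251. ]), 143.2, 79.2, 8.36)
top 392 [0.1667 0.1752 0.1893] (array([439.9, 239.5]), 129.7, 58.2, -0.9)
wrist 2317 [0.0112 0.0144 0.0156] (array([378.7, 242.6]), 77.8, 13.4, -81.15)
wrist 19408 [0.1681 0.1843 0.19  ] (array([430.7, 250. ]), 101.3, 78.1, 10.13)
```

View pics/wrist2.png

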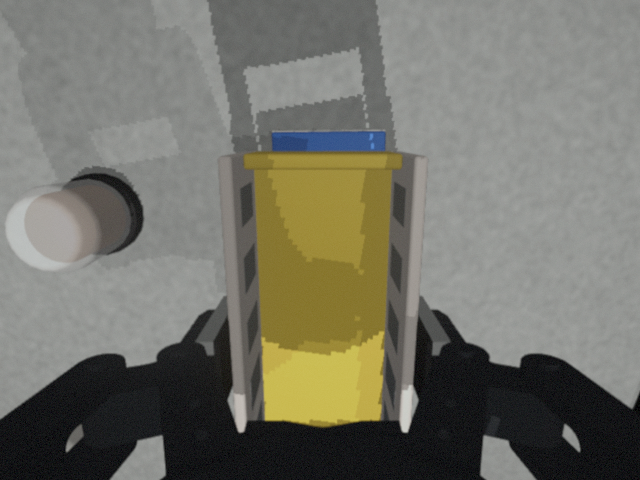

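View pics/top2.png

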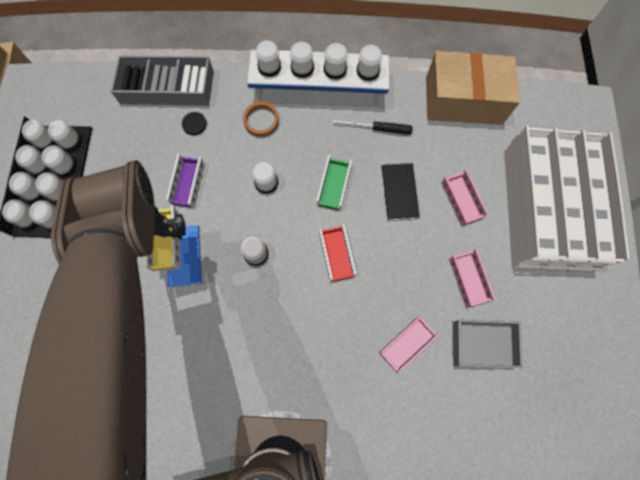

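>>> step_arm:
  targets:
    - [[0,-0.01,0.07,0.5,0],[0,0,0,0.7,0],[0,0,0,0.7,0],[0,0,0,0.6,0],[0,0,0,0.4,0],[0,0,0,0.2,0],[0,0,0,0,0],[0,0,0,0,0],[0,0,0,0,0],[0,0,0,0,0]]

```text
time: 8.27
eef_pos: [0.4425, 0.2525, 0.0358]
tcp_rot: [-0.077, 0.997, 0.0, 0.002]
contact_force: [0.4, -0.1, -1.1]
opening: 0.669
```

```bash
python3 go.py .441 .252 .0255 8.9
```

```text
t 8.2667 tcp [0.4425 0.2525 0.0358] yaw -171.17 tilt [ 0.0032  0.001  -1.    ] F [ 0.4 -0.1 -1.1] op 0.669
turn units -0.013  shift after turn x,y,z units 0.04 -0.008 0.258 now-axes [ 0.041 -0.008  0.258]
```

>>> step_arm:
  targets:
    - [[0,0,0,0.1,0],[0,0,0,0.05,0],[0,0,0,0,0],[0,0,0,0,0],[0,0,0,0,0],[0,0,0,0,0]]

```text
time: 8.77
eef_pos: [0.4412, 0.2523, 0.0282]
tcp_rot: [-0.077, 0.997, 0.0, 0.0]
contact_force: [0.2, -0.6, -0.6]
opening: 0.671
```

```bash
python3 go.py .441 .252 .0255 8.9
```

```text
t 8.7667 tcp [0.4412 0.2523 0.0282] yaw -171.15 tilt [ 1.e-04  0.e+00 -1.e+00] F [ 0.2 -0.6 -0.6] op 0.671
turn units -0.01  shift after turn x,y,z units 0.005 -0.006 0.067 now-axes [ 0.005 -0.006  0.067]
```

Now the final 3 mm down, then open gently.

>>> step_arm:
  targets:
    - [[0,0,0,0.07,0],[0,0,0,0,0],[0,0,0,0,0],[0,0,0,0,0],[0,0,0,0,0]]

```text
time: 9.18
eef_pos: [0.4411, 0.2522, 0.0253]
tcp_rot: [-0.077, 0.997, 0.0, -0.0]
contact_force: [-0.2, -0.5, -1.7]
opening: 0.67
```

```bash
python3 go.py .441 .252 .0255 8.9
```

```text
t 9.1833 tcp [0.4411 0.2522 0.0253] yaw -171.16 tilt [-1.e-04 -0.e+00 -1.e+00] F [-0.2 -0.5 -1.7] op 0.67
turn units -0.011  shift after turn x,y,z units 0.004 -0.005 -0.005 now-axes [ 0.004 -0.005 -0.005]
```

>>> step_arm:
  targets:
    - [[0.8,0,0,0.01,0],[1,0,0,0,0],[1,0,0,0,0],[1,0,0,0,0],[1,0,0,-0.3,0],[1,0,0,-0.6,0],[1,0,0,-0.8,0],[1,0,0,-0.8,0],[1,0,0,-0.7,0],[1,0,0,-0.2,0]]

```text
time: 10.02
eef_pos: [0.444, 0.2533, 0.1675]
tcp_rot: [-0.077, 0.997, 0.001, 0.005]
contact_force: [0.8, -0.7, 0.5]
opening: 1.001
```

```bash
python3 - <<'E'
from meas import *
for n in ['top','wrist','scene']:
    c=grab(n); save(c,n+'3.png')
    meas(n,.44,.251,9,.008,.022,.085,.055,c=c); meas(n,.44,.251,9,.045,.065,.085,.045,c=c)
E
python3 go.py .632 -.091 .16 -10.9
```

```text
top 1165 [0.0117 0.0181 0.0215] (array([441. , 249.8]), 142.7, 78.4, 7.35)
top 297 [0.0458 0.0537 0.0569] (array([438.7, 250.5]), 119.2, 58.8, 8.85)
wrist 14386 [0.0137 0.0192 0.0206] (array([441.6, 252.9]), 141.0, 78.3, 9.39)
wrist 2715 [0.0469 0.0542 0.0555] (array([441.1, 251.7]), 119.6, 58.2, 8.87)
scene 947 [0.0102 0.0165 0.0212] (array([446.1, 253.9]), 143.2, 81.1, 9.49)
scene 184 [0.0467 0.0523 0.0556] (array([446.1, 252.6]), 124.3, 59.8, 9.14)
t 10.1667 tcp [0.4414 0.2523 0.1617] yaw -171.15 tilt [ 1.7e-03  6.0e-04 -1.0e+00] F [-0.3  0.1  0.1] op 1.001
turn units 3.949  shift after turn x,y,z units -6.303 -7.527 0.043 now-axes [-3.39  -9.214  0.046]
```

View pics/wrist3.png

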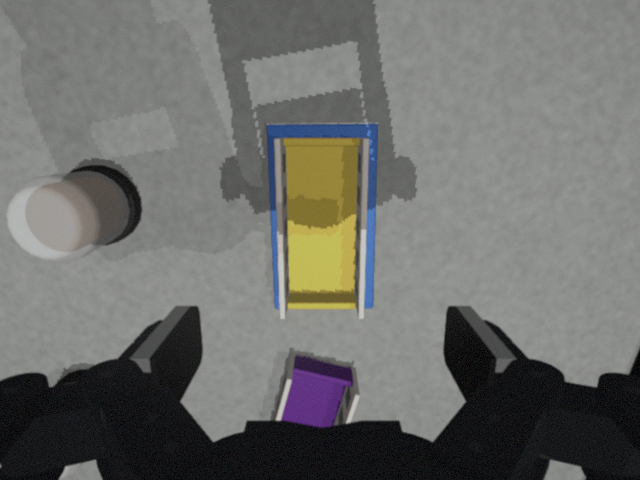

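>>> step_arm:
  targets:
    - [[1,-0.34,-0.9,0,0],[1,-0.34,-0.9,0,0],[1,-0.34,-0.9,0,0],[1,-0.34,-0.9,0,0],[1,-0.34,-0.9,0,0],[1,-0.34,-0.9,0,0],[1,-0.34,-0.9,0,0],[1,-0.34,-0.9,0,0],[1,-0.34,-0.9,0,0],[1,-0.34,-0.9,0,0]]

```text
time: 11.0
eef_pos: [0.6299, -0.084, 0.1575]
tcp_rot: [-0.077, 0.997, 0.001, -0.003]
contact_force: [0.4, -0.1, -0.1]
opening: 1.0
```

>>> step_arm:
  targets:
    - [[1,0,0,0,0.8],[1,0,0,0,0.8],[1,0,0,0,0.8],[1,0,0,0,0.8],[1,0,0,0,0.75],[1,0,0,0,0],[1,0,0,0,0]]

```text
time: 11.58
eef_pos: [0.6296, -0.0823, 0.1583]
tcp_rot: [0.094, 0.996, 0.0, -0.002]
contact_force: [-0.1, 0.7, -0.2]
opening: 1.006
```

```bash
python3 - <<'E'
from meas import *
for n in ['wrist']:
    c=grab(n); save(c,n+'4.png')
    meas(n,.632,-.091,-11,.025,.05,c=c);meas(n,.632,-.091,-11,.032,.046,c=c);meas(n,.4615,-.103,15,.025,.05,c=c)
E
python3 go.py .632 -.091 .01 -10.9
```

```text
wrist 2764 [0.0279 0.039  0.0404] (array([633.8, -90. ]), 119.9, 58.2, -10.91)
wrist 2392 [0.0343 0.0392 0.0405] (array([633.9, -90.1]), 119.7, 58.2, -10.91)
wrist 1417 [0.0273 0.0388 0.0404] (array([494. , -94.5]), 58.3, 56.0, -75.05)
t 11.6333 tcp [ 0.6299 -0.0823  0.1589] yaw 169.18 tilt [-0.0033  0.001  -1.    ] F [-0.2 -0.3  0.6] op 1.001
turn units 0.017  shift after turn x,y,z units -0.093 -0.204 3.722 now-axes [-0.105 -0.205  3.721]
```

View pics/wrist4.png

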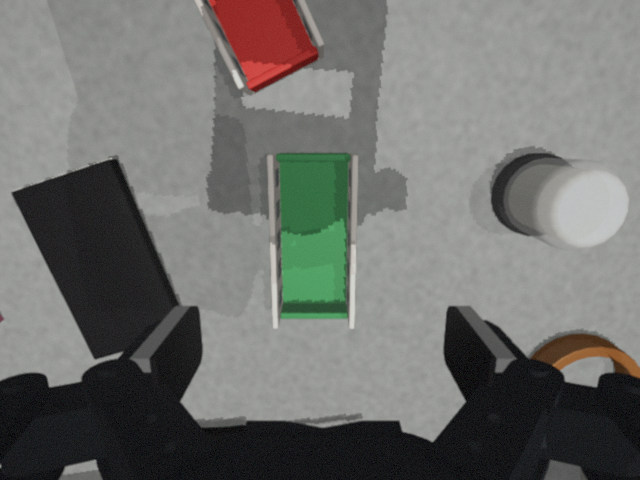

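Green sits slightly left of the pad centre (columns 270–355), with the black riser at left and the paper jar at right clear of the fingers. Descending with a small correction.

>>> step_arm:
  targets:
    - [[1,-0.13,-0.17,0.6,0],[1,0,0,0.8,0],[1,0,0,0.8,0],[1,0,0,0.7,0],[1,0,0,0.5,0],[1,0,0,0.2,0],[1,0,0,0,0],[1,0,0,0,0],[1,0,0,0,0],[1,0,0,0,0]]

```text
time: 12.47
eef_pos: [0.6363, -0.0907, 0.0193]
tcp_rot: [0.095, 0.995, -0.0, 0.002]
contact_force: [0.3, -0.4, 0.2]
opening: 1.002
```

```bash
python3 go.py .6338 -.0900 .010 -10.9
```

```text
t 12.4667 tcp [ 0.6363 -0.0907  0.0193] yaw 169.11 tilt [ 0.0039 -0.0012 -1.    ] F [ 0.3 -0.4  0.2] op 1.002
turn units 0.003  shift after turn x,y,z units 0.065 0.004 0.231 now-axes [0.066 0.004 0.231]
```

>>> step_arm:
  targets:
    - [[1,0,0,0.12,0],[1,0,0,0,0],[1,0,0,0,0],[1,0,0,0,0],[1,0,0,0,0],[1,0,0,0,0]]

```text
time: 12.97
eef_pos: [0.6347, -0.0902, 0.0122]
tcp_rot: [0.095, 0.995, -0.0, 0.0]
contact_force: [0.8, -0.4, 0.2]
opening: 1.004
```

```bash
python3 go.py .6338 -.0900 .010 -10.9
```

```text
t 12.9667 tcp [ 0.6347 -0.0902  0.0122] yaw 169.1 tilt [ 1.e-04 -0.e+00 -1.e+00] F [ 0.8 -0.4  0.2] op 1.004
turn units -0.0  shift after turn x,y,z units 0.024 0.001 0.055 now-axes [0.024 0.001 0.055]
```

>>> step_arm:
  targets:
    - [[1,0.02,0,0.05,0],[1,0,0,0,0],[1,0,0,0,0],[0,0,0,0,0],[0,0,0,0,0],[0,0,0,0,0],[0,0,0,0,0],[0,0,0,0,0],[0,0,0,0,0]]

```text
time: 13.72
eef_pos: [0.6342, -0.0901, 0.0103]
tcp_rot: [0.095, 0.995, -0.0, 0.0]
contact_force: [1.2, -0.6, 0.1]
opening: 0.677
```

```bash
python3 go.py .441 .252 .19 8.9
```

```text
t 13.7167 tcp [ 0.6342 -0.0901  0.0103] yaw 169.1 tilt [ 5.e-04 -1.e-04 -1.e+00] F [ 1.2 -0.6  0.1] op 0.677
turn units -3.961  shift after turn x,y,z units 3.447 9.197 -4.491 now-axes [ 6.357  7.485 -4.495]
```

>>> step_arm:
  targets:
    - [[0,0,0,-0.3,0],[0,0,0,-0.6,0],[0,0,0,-0.8,0],[0,0,0,-0.8,0],[0,0,0,-0.8,0],[0,0,0,-0.8,-0.5],[0,0,0,-0.4,-0.8],[0,0,0,0,-0.9],[0,0,0,0,-0.9],[0,0,0,0,-0.86]]

```text
time: 14.55
eef_pos: [0.6336, -0.09, 0.1912]
tcp_rot: [-0.079, 0.997, -0.0, 0.0]
contact_force: [0.2, 0.5, -1.6]
opening: 0.667
```

>>> step_arm:
  targets:
    - [[0,0.3,0.8,0,0],[0,0.3,0.8,0,0],[0,0.3,0.8,0,0],[0,0.3,0.8,0,0],[0,0.3,0.8,0,0],[0,0.3,0.8,0,0],[0,0.3,0.8,0,0],[0,0.3,0.8,0,0],[0,0.3,0.8,0,0],[0,0.3,0.8,0,0]]

```text
time: 15.38
eef_pos: [0.4643, 0.2086, 0.1904]
tcp_rot: [-0.077, 0.997, -0.0, -0.0]
contact_force: [0.8, -0.3, -2.3]
opening: 0.671
```

```bash
python3 go.py .441 .252 .15 8.9
```

```text
t 15.3833 tcp [0.4643 0.2086 0.1904] yaw -171.12 tilt [-3.e-04 -1.e-04 -1.e+00] F [ 0.8 -0.3 -2.3] op 0.671
turn units -0.004  shift after turn x,y,z units 0.407 1.161 1.01 now-axes [0.407 1.161 1.01 ]
```

>>> step_arm:
  targets:
    - [[0,0.2,0.6,0.3,0],[0,0.2,0.56,0.4,0],[0,0,0,0.4,0],[0,0,0,0.5,0],[0,0,0,0.6,0],[0,0,0,0.4,0],[0,0,0,0,0],[0,0,0,0,0],[0,0,0,0,0],[0,0,0,0,0]]

```text
time: 16.22
eef_pos: [0.4441, 0.2512, 0.088]
tcp_rot: [-0.078, 0.997, 0.0, 0.002]
contact_force: [0.1, -0.7, -0.9]
opening: 0.672
```

```bash
python3 go.py .4411 .2519 .0655 8.9
```

```text
t 16.2167 tcp [0.4441 0.2512 0.088 ] yaw -171.11 tilt [ 0.0031  0.001  -1.    ] F [ 0.1 -0.7 -0.9] op 0.672
turn units -0.002  shift after turn x,y,z units 0.072 0.028 0.562 now-axes [0.074 0.028 0.562]
```

>>> step_arm:
  targets:
    - [[0,0.04,0.03,0.2,0],[0,0,0,0.15,0],[0,0,0,0,0],[0,0,0,0,0],[0,0,0,0,0],[0,0,0,0,0],[0,0,0,0,0]]

```text
time: 16.8
eef_pos: [0.4413, 0.2519, 0.0723]
tcp_rot: [-0.078, 0.997, 0.0, 0.0]
contact_force: [0.2, 0.5, -1.3]
opening: 0.673
```

```bash
python3 go.py .4411 .2519 .0655 8.9
```

```text
t 16.8 tcp [0.4413 0.2519 0.0723] yaw -171.1 tilt [ 4.e-04  1.e-04 -1.e+00] F [ 0.2  0.5 -1.3] op 0.673
turn units -0.001  shift after turn x,y,z units 0.006 0.001 0.171 now-axes [0.006 0.001 0.171]
```

>>> step_arm:
  targets:
    - [[0,0,0,0.1,0],[0,0,0,0.06,0],[0,0,0,0,0],[0,0,0,0,0],[0,0,0,0,0],[0,0,0,0,0]]

```text
time: 17.3
eef_pos: [0.4409, 0.2518, 0.0655]
tcp_rot: [-0.078, 0.997, -0.0, -0.0]
contact_force: [0.1, -0.4, -1.2]
opening: 0.672
```

```bash
python3 go.py .4411 .2519 .0655 8.9
```

```text
t 17.3 tcp [0.4409 0.2518 0.0655] yaw -171.1 tilt [-5.e-04 -2.e-04 -1.e+00] F [ 0.1 -0.4 -1.2] op 0.672
turn units -0.001  shift after turn x,y,z units -0.005 0.003 0.001 now-axes [-0.005  0.003  0.001]
```

>>> step_arm:
  targets:
    - [[0.8,0,0,0.01,0],[1,0,0,0,0],[1,0,0,0,0],[1,0,0,0,0],[1,0,0,-0.3,0],[1,0,0,-0.6,0],[1,0,0,-0.8,0],[1,0,0,-0.8,0],[1,0,0,-0.6,0],[1,0,0,0,0]]

```text
time: 18.13
eef_pos: [0.4447, 0.2531, 0.1972]
tcp_rot: [-0.078, 0.997, 0.002, 0.006]
contact_force: [0.0, 1.3, 1.1]
opening: 1.003
```

```bash
python3 - <<'E'
from meas import *
for n in ['top','wrist','scene']:
    c=grab(n); save(c,n+'5.png')
    meas(n,.44,.251,9,.085,.105,.085,.045,c=c)
E
python3 go.py .4620 -.1033 .16 15
```

```text
top 328 [0.086  0.0935 0.0971] (array([439.9, 250.3]), 120.6, 59.6, 7.78)
wrist 2981 [0.087  0.0942 0.0954] (array([440.5, 251.2]), 119.4, 58.2, 8.91)
scene 200 [0.0857 0.0923 0.0956] (array([444.5, 252.1]), 120.7, 60.1, 8.99)
t 18.2833 tcp [0.4409 0.2518 0.1896] yaw -171.1 tilt [ 3.e-04  1.e-04 -1.e+00] F [ 0.9  0.5 -0.8] op 1.003
turn units -1.22  shift after turn x,y,z units 1.787 -8.711 0.739 now-axes [ 0.851 -8.851  0.738]
```

View pics/wrist5.png

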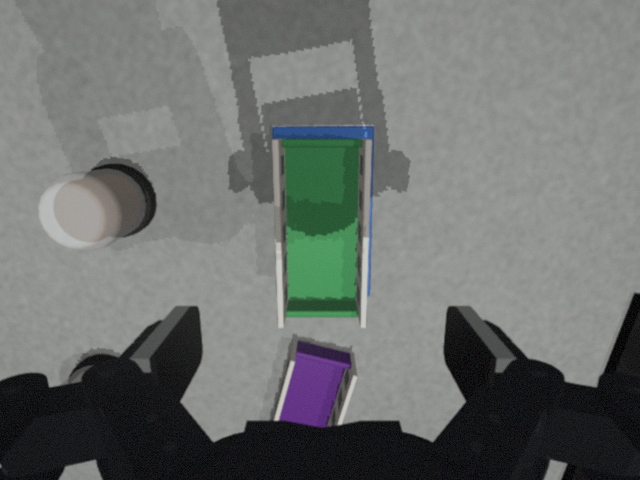

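Green is stacked on yellow: within 1 mm, 0.1° and at the right height. Next is red.

>>> step_arm:
  targets:
    - [[1,0.08,-0.88,0,0],[1,0.08,-0.88,0,0],[1,0.08,-0.88,0,0],[1,0.08,-0.88,0,0],[1,0.08,-0.88,0,0],[1,0.08,-0.88,0,0],[1,0.08,-0.88,0.1,0],[1,0.08,-0.88,0.2,0],[1,0.08,-0.88,0.2,0],[1,0.08,-0.88,0.2,0]]

```text
time: 19.12
eef_pos: [0.4625, -0.1021, 0.1592]
tcp_rot: [-0.077, 0.997, 0.001, -0.001]
contact_force: [1.3, 0.1, -0.1]
opening: 1.006
```

>>> step_arm:
  targets:
    - [[1,0,0,0,-0.6],[1,0,0,0,-0.6],[1,0,0,0,0],[1,0,0,0,0],[1,0,0,0,0]]

```text
time: 19.53
eef_pos: [0.4633, -0.1003, 0.1604]
tcp_rot: [-0.129, 0.992, 0.001, -0.001]
contact_force: [0.6, 0.1, -0.5]
opening: 1.0
```

```bash
python3 - <<'E'
from meas import *
for n in ['wrist']:
    c=grab(n); save(c,n+'6.png')
    meas(n,.462,-.103,15,.025,.05,c=c);meas(n,.462,-.103,15,.032,.046,c=c)
E
python3 go.py .4625 -.1030 .01 15
```

```text
wrist 2758 [0.0283 0.0391 0.0404] (array([ 463.1, -102.8]), 119.7, 58.2, 14.97)
wrist 2405 [0.0342 0.0393 0.0404] (array([ 463.1, -102.8]), 119.7, 58.2, 14.97)
t 19.5833 tcp [ 0.4635 -0.1003  0.1607] yaw -165.11 tilt [-1.2e-03  5.0e-04 -1.0e+00] F [-0.6  0.7 -0. ] op 1.002
turn units -0.022  shift after turn x,y,z units 0.043 -0.058 3.767 now-axes [ 0.039 -0.061  3.767]
```

View pics/wrist6.png

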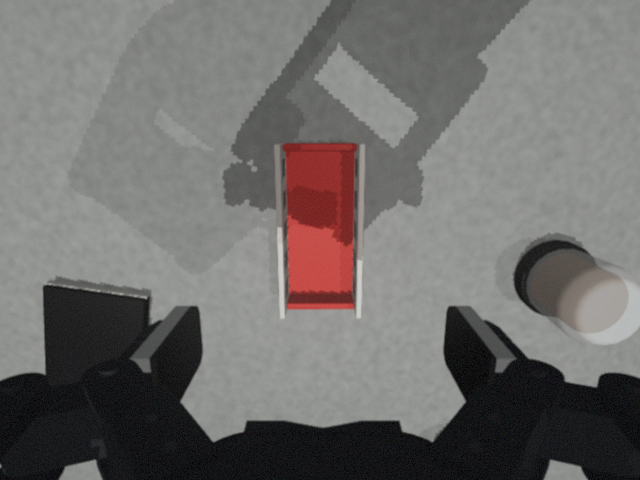

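>>> step_arm:
  targets:
    - [[1,0.02,-0.06,0.6,-0.02],[1,0,0,0.8,0],[1,0,0,0.8,0],[1,0,0,0.7,0],[1,0,0,0.5,0],[1,0,0,0.25,0],[1,0,0,0.05,0],[1,0,0,0,0],[1,0,0,0,0],[1,0,0,0,0]]

```text
time: 20.42
eef_pos: [0.4652, -0.104, 0.015]
tcp_rot: [-0.131, 0.991, -0.001, 0.001]
contact_force: [0.3, 0.5, 0.8]
opening: 1.003
```

>>> step_arm:
  targets:
    - [[1,0,0,0,0],[1,0,0,0,0],[1,0,0,0,0]]

```text
time: 20.67
eef_pos: [0.4643, -0.1037, 0.0141]
tcp_rot: [-0.13, 0.991, -0.0, 0.001]
contact_force: [0.8, -0.8, 0.0]
opening: 1.0
```

```bash
python3 go.py .4631 -.1028 .010 15
```

```text
t 20.6667 tcp [ 0.4643 -0.1037  0.0141] yaw -165.01 tilt [ 1.4e-03 -7.0e-04 -1.0e+00] F [ 0.8 -0.8  0. ] op 1.0
turn units -0.002  shift after turn x,y,z units 0.023 0.028 0.102 now-axes [0.023 0.028 0.102]
```

>>> step_arm:
  targets:
    - [[1,0.01,0.02,0.08,0],[1,0,0,0,0],[1,0,0,0,0],[1,0,0,0,0],[0,0,0,0,0],[0,0,0,0,0],[0,0,0,0,0],[0,0,0,0,0],[0,0,0,0,0],[0,0,0,0,0]]

```text
time: 21.5
eef_pos: [0.4634, -0.1029, 0.0103]
tcp_rot: [-0.13, 0.991, -0.0, 0.0]
contact_force: [-0.0, 0.5, 1.1]
opening: 0.666
```

```bash
python3 go.py .6235 -.250 .15 5.5
```

```text
t 21.5 tcp [ 0.4634 -0.1029  0.0103] yaw -165.0 tilt [ 5.e-04 -2.e-04 -1.e+00] F [-0.   0.5  1.1] op 0.666
turn units 1.899  shift after turn x,y,z units -3.631 -4.045 -3.492 now-axes [-2.915 -4.59  -3.489]
```

>>> step_arm:
  targets:
    - [[0,0,0,-0.3,0],[0,0,0,-0.6,0],[0,0,0,-0.8,0],[0,0,0,-0.8,0],[0,0,0,-0.7,0],[0,0,0,-0.6,0.6],[0,-0.3,0,0,0.7],[0,-0.8,0,0,0.6],[0,-0.9,0,0,0],[0,-0.9,0,0,0]]

```text
time: 22.33
eef_pos: [0.5788, -0.0882, 0.1616]
tcp_rot: [-0.048, 0.999, 0.0, -0.0]
contact_force: [0.3, -0.8, -1.0]
opening: 0.669
```

>>> step_arm:
  targets:
    - [[0,-0.9,0,0,0],[0,-0.7,0,0,0],[0,-0.4,0,0,0],[0,0,0,0,0],[0,0,0,0,0],[0,0,0,0,0],[0,0,0,0,0]]

```text
time: 22.92
eef_pos: [0.6565, -0.081, 0.1615]
tcp_rot: [-0.048, 0.999, 0.0, -0.001]
contact_force: [-0.3, 0.1, -1.9]
opening: 0.669
```

```bash
python3 - <<'E'
from meas import *
c=grab('wrist'); save(c,'wrist7.png')
meas('wrist',.6235,-.250,5.5,.009,.022,.085,.055,c=c)
c=grab('top')
meas('top',.6235,-.250,5.5,.009,.022,.085,.055,c=c)
E
python3 go.py .6235 -.2500 .15 5.5
```

```text
wrist 22696 [0.0129 0.0143 0.0155] (array([ 625.6, -249.2]), 142.4, 79.5, 6.24)
top 1795 [0.0123 0.0159 0.019 ] (array([ 623.3, -250.3]), 142.6, 77.1, 6.09)
t 23.0167 tcp [ 0.6569 -0.0811  0.1621] yaw -174.53 tilt [-6.e-04  1.e-04 -1.e+00] F [ 0.9  0.4 -0.4] op 0.667
turn units -0.007  shift after turn x,y,z units 1.236 -4.123 0.303 now-axes [ 1.233 -4.124  0.303]
```

View pics/wrist7.png

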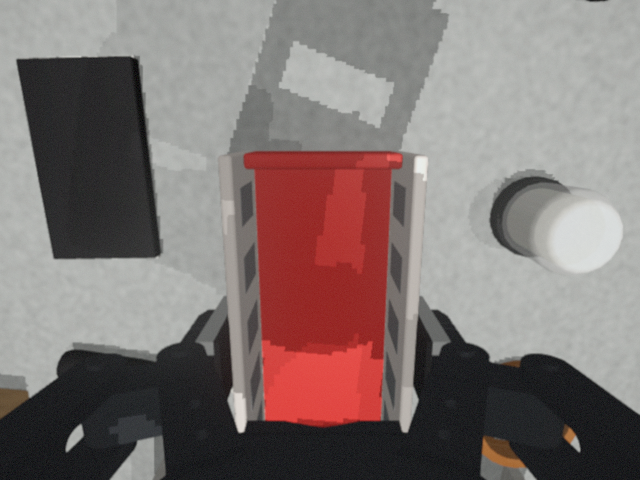

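>>> step_arm:
  targets:
    - [[0,0.2,-0.5,0,-0.07],[0,0.3,-0.8,0,-0.07],[0,0.3,-0.8,0,0],[0,0.3,-0.8,0,0],[0,0.1,-0.8,0,0],[0,0,-0.43,0,0],[0,0,0,0,0],[0,0,0,0,0],[0,0,0,0,0],[0,0,0,0,0]]

```text
time: 23.85
eef_pos: [0.6276, -0.2487, 0.162]
tcp_rot: [-0.055, 0.998, 0.0, -0.0]
contact_force: [-0.8, 0.4, -2.0]
opening: 0.671
```

```bash
python3 go.py .6253 -.2494 .0255 6.1; python3 - <<'E'
from meas import *
c=grab('wrist'); save(c,'wrist8.png')
meas('wrist',.6235,-.250,5.5,.009,.022,.085,.055,c=c)
E
```

```text
t 23.85 tcp [ 0.6276 -0.2487  0.162 ] yaw -173.72 tilt [-4.e-04  7.e-04 -1.e+00] F [-0.8  0.4 -2. ] op 0.671
turn units 0.036  shift after turn x,y,z units 0.059 -0.011 3.412 now-axes [ 0.058 -0.013  3.412]
wrist 2912 [0.0125 0.0144 0.0156] (array([ 563.8, -256.4]), 78.1, 16.9, -83.71)
```

View pics/wrist8.png

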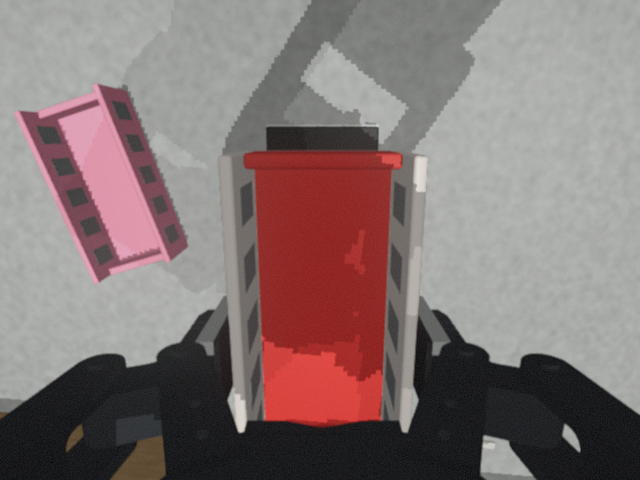

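>>> step_arm:
  targets:
    - [[0,0.05,-0.02,0.5,0],[0,0,0,0.7,0],[0,0,0,0.7,0],[0,0,0,0.6,0],[0,0,0,0.4,0],[0,0,0,0.2,0],[0,0,0,0.05,0],[0,0,0,0,0],[0,0,0,0,0],[0,0,0,0,0]]

```text
time: 24.73
eef_pos: [0.6269, -0.2518, 0.0382]
tcp_rot: [-0.054, 0.999, -0.001, 0.001]
contact_force: [0.5, 0.2, -0.5]
opening: 0.668
```

>>> step_arm:
  targets:
    - [[0,0,0,0,0],[0,0,0,0,0],[0,0,0,0,0]]

```text
time: 24.98
eef_pos: [0.626, -0.2515, 0.0369]
tcp_rot: [-0.054, 0.999, -0.0, 0.001]
contact_force: [0.2, -0.1, -1.3]
opening: 0.671
```

```bash
python3 go.py .6252 -.2496 .0255 6.25
```

```text
t 24.9833 tcp [ 0.626  -0.2515  0.0369] yaw -173.81 tilt [ 1.1e-03 -6.0e-04 -1.0e+00] F [ 0.2 -0.1 -1.3] op 0.671
turn units -0.012  shift after turn x,y,z units 0.014 0.05 0.286 now-axes [0.014 0.05  0.286]
```

>>> step_arm:
  targets:
    - [[0,0,0.04,0.1,0],[0,0,0,0.08,0],[0,0,0,0,0],[0,0,0,0,0],[0,0,0,0,0],[0,0,0,0,0],[0,0,0,0,0]]

```text
time: 25.57
eef_pos: [0.6256, -0.2498, 0.0291]
tcp_rot: [-0.054, 0.999, -0.0, 0.0]
contact_force: [0.1, -0.2, -2.4]
opening: 0.672
```

```bash
python3 go.py .6252 -.2496 .0255 6.25
```

```text
t 25.5667 tcp [ 0.6256 -0.2498  0.0291] yaw -173.81 tilt [ 3.e-04 -1.e-04 -1.e+00] F [ 0.1 -0.2 -2.4] op 0.672
turn units -0.011  shift after turn x,y,z units 0.009 0.005 0.089 now-axes [0.009 0.005 0.089]
```

>>> step_arm:
  targets:
    - [[0,0.01,0,0.08,0],[0,0,0,0,0],[0,0,0,0,0],[0,0,0,0,0],[0,0,0,0,0],[0,0,0,0,0]]

```text
time: 26.07
eef_pos: [0.625, -0.2497, 0.0257]
tcp_rot: [-0.054, 0.999, 0.0, -0.0]
contact_force: [1.5, -0.1, -1.9]
opening: 0.674
```

```bash
python3 go.py .6252 -.2496 .0255 6.25
```

```text
t 26.0667 tcp [ 0.625  -0.2497  0.0257] yaw -173.81 tilt [-1.e-04  1.e-04 -1.e+00] F [ 1.5 -0.1 -1.9] op 0.674
turn units -0.011  shift after turn x,y,z units -0.005 0.002 0.005 now-axes [-0.005  0.002  0.005]
```

>>> step_arm:
  targets:
    - [[0.8,0,0,0.01,0],[1,0,0,0,0],[1,0,0,0,0],[1,0,0,0,0],[1,0,0,-0.3,0],[1,0,0,-0.6,0],[1,0,0,-0.8,0],[1,0,0,-0.8,0],[1,0,0,-0.7,0],[1,0,0,-0.2,0]]

```text
time: 26.9
eef_pos: [0.6279, -0.2513, 0.1692]
tcp_rot: [-0.054, 0.999, -0.003, 0.005]
contact_force: [1.3, -0.4, 0.9]
opening: 0.999
```

```bash
python3 - <<'E'
from meas import *
for n in ['top','wrist','scene']:
    c=grab(n); save(c,n+'9.png')
    meas(n,.6245,-.25,6,.009,.022,.085,.055,c=c); meas(n,.6245,-.25,6,.045,.065,.085,.045,c=c)
E
python3 go.py .623 .2655 .16 -5.9
```

```text
top 29 [0.0119 0.0153 0.0192] (array([ 563.3, -291.6]), 21.1, 10.5, -29.73)
top few 0
wrist 14187 [0.0137 0.0192 0.0206] (array([ 625.3, -249.7]), 141.0, 78.2, 6.35)
wrist 2662 [0.0471 0.0542 0.0555] (array([ 625. , -250.1]), 119.7, 58.2, 6.1)
scene 971 [0.0112 0.0171 0.0213] (array([ 627.7, -247.6]), 143.4, 77.4, 5.89)
scene 247 [0.0459 0.052  0.0561] (array([ 626. , -249.5]), 123.4, 60.3, 5.94)
t 27.05 tcp [ 0.6253 -0.2499  0.1624] yaw -173.8 tilt [ 0.0017 -0.001  -1.    ] F [ 0.1 -0.4  0.4] op 1.0
turn units 2.419  shift after turn x,y,z units 1.382 12.81 0.061 now-axes [-1.333 12.816  0.048]
```

View pics/wrist9.png

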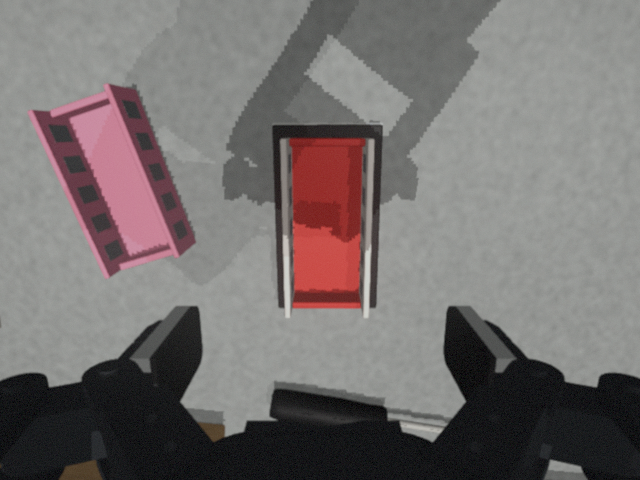

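Red sits on the black riser within 0.5 mm and about 0.3°. Now purple.

>>> step_arm:
  targets:
    - [[1,-0.1,0.9,0,0],[1,-0.1,0.9,0,0],[1,-0.1,0.9,0,0],[1,-0.1,0.9,0,0],[1,-0.1,0.9,0,0],[1,-0.1,0.9,0,0],[1,-0.1,0.9,0,0],[1,-0.1,0.9,0,0],[1,-0.1,0.9,0,0],[1,-0.1,0.9,0,0]]

```text
time: 27.88
eef_pos: [0.6239, 0.1142, 0.1581]
tcp_rot: [-0.054, 0.999, 0.0, -0.003]
contact_force: [0.8, 0.5, 1.2]
opening: 0.997
```

>>> step_arm:
  targets:
    - [[1,-0.1,0.9,0,0],[1,-0.1,0.9,0,0],[1,-0.1,0.9,0,0],[1,0,0.8,0,0.6],[1,0,0.3,0,0.6],[1,0,0,0,0.6],[1,0,0,0,0.6],[1,0,0,0,0],[1,0,0,0,0],[1,0,0,0,0]]

```text
time: 28.72
eef_pos: [0.6214, 0.2645, 0.1595]
tcp_rot: [0.05, 0.999, -0.0, -0.001]
contact_force: [-0.6, 0.0, 0.2]
opening: 1.003
```

```bash
python3 - <<'E'
from meas import *
for n in ['wrist']:
    c=grab(n); save(c,n+'10.png')
    meas(n,.623,.2655,-6,.025,.05,c=c);meas(n,.623,.2655,-6,.032,.046,c=c)
E
python3 go.py .623 .2655 .01 -5.9
```

```text
wrist 2759 [0.0276 0.0391 0.0404] (array([623.4, 266. ]), 119.7, 58.2, -6.15)
wrist 2392 [0.0343 0.0392 0.0404] (array([623.4, 266. ]), 119.7, 58.2, -6.15)
t 28.7667 tcp [0.6216 0.2645 0.1601] yaw 174.22 tilt [-2.e-03 -5.e-04 -1.e+00] F [-0.3 -0.1  0.4] op 1.002
turn units 0.023  shift after turn x,y,z units -0.032 0.029 3.752 now-axes [-0.039  0.032  3.752]
```

View pics/wrist10.png

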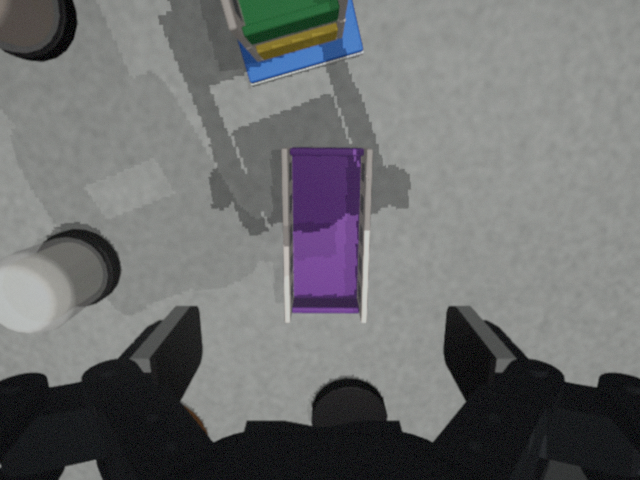

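>>> step_arm:
  targets:
    - [[1,-0.02,0.04,0.6,0.06],[1,0,0,0.8,0],[1,0,0,0.8,0],[1,0,0,0.7,0],[1,0,0,0.5,0],[1,0,0,0.25,0],[1,0,0,0.05,0],[1,0,0,0,0],[1,0,0,0,0],[1,0,0,0,0]]

```text
time: 29.6
eef_pos: [0.6248, 0.2668, 0.0158]
tcp_rot: [0.053, 0.999, 0.001, 0.002]
contact_force: [0.7, 0.3, 1.0]
opening: 0.998
```

>>> step_arm:
  targets:
    - [[1,0,0,0,0],[1,0,0,0,0],[1,0,0,0,0]]

```text
time: 29.85
eef_pos: [0.6236, 0.2666, 0.0143]
tcp_rot: [0.053, 0.999, 0.0, 0.001]
contact_force: [0.6, 0.5, -0.3]
opening: 1.001
```

```bash
python3 go.py .6234 .2660 .010 -6.15
```

```text
t 29.85 tcp [0.6236 0.2666 0.0143] yaw 173.9 tilt [ 1.5e-03  4.0e-04 -1.0e+00] F [ 0.6  0.5 -0.3] op 1.001
turn units 0.01  shift after turn x,y,z units 0.003 -0.017 0.109 now-axes [ 0.003 -0.017  0.109]
```

>>> step_arm:
  targets:
    - [[1,-0.01,-0.01,0.08,0],[1,0,0,0,0],[1,0,0,0,0],[1,0,0,0,0],[0,0,0,0,0],[0,0,0,0,0],[0,0,0,0,0],[0,0,0,0,0],[0,0,0,0,0],[0,0,0,0,0]]

```text
time: 30.68
eef_pos: [0.6236, 0.2661, 0.0104]
tcp_rot: [0.053, 0.999, 0.0, 0.0]
contact_force: [0.0, -0.3, 1.5]
opening: 0.67
```

```bash
python3 go.py .625 -.25 .19 6.15
```

```text
t 30.6833 tcp [0.6236 0.2661 0.0104] yaw 173.9 tilt [ 5.e-04  1.e-04 -1.e+00] F [ 0.  -0.3  1.5] op 0.67
turn units -2.45  shift after turn x,y,z units 1.349 -12.832 -4.491 now-axes [ -1.407 -12.825  -4.493]
```

>>> step_arm:
  targets:
    - [[0,0,0,-0.3,0],[0,0,0,-0.6,0],[0,0,0,-0.8,0],[0,0,0,-0.8,0],[0,0,0,-0.8,0],[0,0,0,-0.8,-0.4],[0,0,0,-0.4,-0.6],[0,0,0,0,-0.7],[0,0,0,0,-0.5],[0,0,0,0,-0.25]]

```text
time: 31.52
eef_pos: [0.6231, 0.2659, 0.1909]
tcp_rot: [-0.054, 0.999, -0.0, 0.0]
contact_force: [0.3, 0.1, -1.9]
opening: 0.67
```

>>> step_arm:
  targets:
    - [[0,0.1,-0.5,0,0],[0,0.1,-0.8,0,0],[0,0.1,-0.9,0,0],[0,0.1,-0.9,0,0],[0,0.1,-0.9,0,0],[0,0.1,-0.9,0,0],[0,0.1,-0.9,0,0],[0,0.1,-0.9,0,0],[0,0.1,-0.9,0,0],[0,0.1,-0.9,0,0]]

```text
time: 32.35
eef_pos: [0.6192, -0.0778, 0.1897]
tcp_rot: [-0.053, 0.999, 0.0, -0.001]
contact_force: [0.9, 0.6, -1.6]
opening: 0.675
```

```bash
python3 go.py .625 -.25 .15 6.15
```

```text
t 32.35 tcp [ 0.6192 -0.0778  0.1897] yaw -173.87 tilt [-1.4e-03  4.0e-04 -1.0e+00] F [ 0.9  0.6 -1.6] op 0.675
turn units -0.005  shift after turn x,y,z units 0.316 -4.295 0.992 now-axes [ 0.313 -4.295  0.99 ]
```

>>> step_arm:
  targets:
    - [[0,0.06,-0.9,0,0],[0,0.06,-0.9,0,0],[0,0.06,-0.9,0,0],[0,0.06,-0.8,0.1,0],[0,0.06,-0.5,0.3,0],[0,0,-0.28,0.5,0],[0,0,0,0.5,0],[0,0,0,0.5,0],[0,0,0,0.4,0],[0,0,0,0.2,0]]

```text
time: 33.18
eef_pos: [0.6243, -0.2469, 0.0864]
tcp_rot: [-0.053, 0.999, 0.002, -0.003]
contact_force: [0.2, 1.1, -2.2]
opening: 0.671
```

>>> step_arm:
  targets:
    - [[0,0,0,0,0],[0,0,0,0,0],[0,0,0,0,0],[0,0,0,0,0],[0,0,0,0,0]]

```text
time: 33.6
eef_pos: [0.6273, -0.2482, 0.0918]
tcp_rot: [-0.054, 0.999, -0.001, 0.001]
contact_force: [-0.2, 0.5, -2.6]
opening: 0.67
```

```bash
python3 go.py .6252 -.2500 .0655 6.15
```

```text
t 33.6 tcp [ 0.6273 -0.2482  0.0918] yaw -173.84 tilt [ 0.0023 -0.0013 -1.    ] F [-0.2  0.5 -2.6] op 0.67
turn units 0.001  shift after turn x,y,z units 0.057 -0.04 0.658 now-axes [ 0.059 -0.039  0.658]
```

>>> step_arm:
  targets:
    - [[0,0.03,-0.05,0.25,0],[0,0,0,0.15,0],[0,0,0,0,0],[0,0,0,0,0],[0,0,0,0,0],[0,0,0,0,0],[0,0,0,0,0],[0,0,0,0,0]]

```text
time: 34.27
eef_pos: [0.6257, -0.25, 0.0745]
tcp_rot: [-0.054, 0.999, -0.0, 0.0]
contact_force: [0.1, -0.6, -1.4]
opening: 0.669
```

```bash
python3 go.py .6252 -.2500 .0655 6.15
```

```text
t 34.2667 tcp [ 0.6257 -0.25    0.0745] yaw -173.85 tilt [ 5.e-04 -3.e-04 -1.e+00] F [ 0.1 -0.6 -1.4] op 0.669
turn units -0.001  shift after turn x,y,z units 0.012 0.002 0.224 now-axes [0.013 0.002 0.224]
```

>>> step_arm:
  targets:
    - [[0,0.01,0,0.12,0],[0,0,0,0.09,0],[0,0,0,0,0],[0,0,0,0,0],[0,0,0,0,0],[0,0,0,0,0],[0,0,0,0,0]]

```text
time: 34.85
eef_pos: [0.6248, -0.2498, 0.0654]
tcp_rot: [-0.054, 0.999, 0.0, -0.0]
contact_force: [-0.6, -0.0, -1.8]
opening: 0.674
```

```bash
python3 go.py .6252 -.2500 .0655 6.15
```

```text
t 34.85 tcp [ 0.6248 -0.2498  0.0654] yaw -173.85 tilt [-6.e-04  3.e-04 -1.e+00] F [-0.6 -0.  -1.8] op 0.674
turn units -0.001  shift after turn x,y,z units -0.008 -0.005 -0.002 now-axes [-0.008 -0.005 -0.002]
```

>>> step_arm:
  targets:
    - [[0.8,0,0,0,0],[1,0,0,0,0],[1,0,0,0,0],[1,0,0,0,0],[1,0,0,-0.3,0],[1,0,0,-0.6,0],[1,0,0,-0.8,0],[1,0,0,-0.8,0],[1,0,0,-0.6,0],[1,0,0,0,0]]

```text
time: 35.68
eef_pos: [0.6285, -0.2518, 0.1992]
tcp_rot: [-0.054, 0.999, -0.004, 0.006]
contact_force: [0.6, -1.6, 0.6]
opening: 1.01
```

```bash
python3 - <<'E'
from meas import *
for n in ['wrist','scene']:
    c=grab(n); save(c,n+'11.png')
    meas(n,.625,-.25,6,.085,.105,.085,.045,c=c)
E
python3 go.py .623 .2655 .16 -5.9
```

```text
wrist 2899 [0.0866 0.0941 0.0954] (array([ 624.9, -250.3]), 120.0, 58.2, 6.15)
scene 251 [0.0859 0.0924 0.0958] (array([ 627.3, -249.4]), 123.2, 60.8, 6.25)
t 35.7833 tcp [ 0.626  -0.2505  0.1925] yaw -173.85 tilt [ 0.0039 -0.0023 -1.    ] F [-1.2 -0.3 -0.5] op 1.0
turn units 2.41  shift after turn x,y,z units 1.399 12.823 0.813 now-axes [-1.305 12.835  0.783]
```

View pics/wrist11.png

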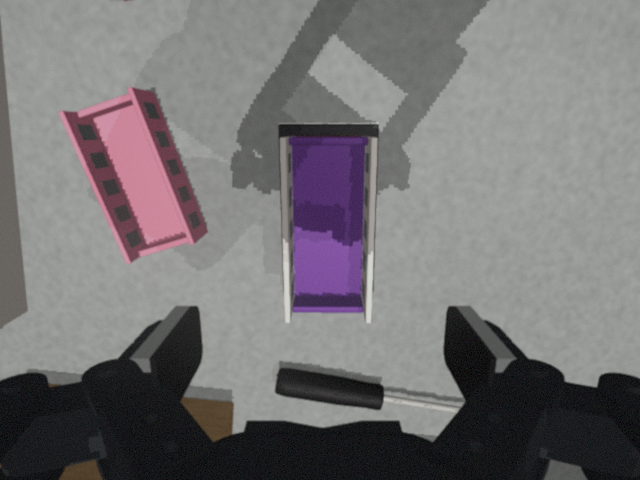

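Purple is stacked on red, within 0.3 mm. I'll move the arm clear and take a last overall look.

>>> step_arm:
  targets:
    - [[1,0.4,0.6,-0.3,0],[1,0.5,0.6,-0.3,0],[1,0.5,0.7,0,0],[1,0.5,0.7,0,0],[1,0.5,0.7,0,0],[1,0.3,0.7,0,0],[1,0,0.5,0,0],[1,0,0,0,0],[1,0,0,0,0],[1,0,0,0,0]]

```text
time: 36.62
eef_pos: [0.4983, -0.0829, 0.2129]
tcp_rot: [-0.054, 0.999, 0.0, -0.001]
contact_force: [-0.2, 0.1, -0.0]
opening: 0.999
```

```bash
python3 - <<'E'
from meas import *
for n in ['top','scene']:
    c=grab(n); save(c,n+'12.png')
    for a in [(.625,-.25,6),(.441,.252,9)]:
        meas(n,*a,.009,.022,.085,.055,c=c); meas(n,*a,.085,.105,.085,.045,c=c)
    meas(n,.627,.072,0,.05,.09,.05,.05,c=c); meas(n,.452,.082,0,.05,.09,.05,.05,c=c)
E
```

```text
top 458 [0.0116 0.0158 0.0197] (array([ 623. , -248.7]), 141.9, 76.1, 7.79)
top 279 [0.0863 0.0947 0.0979] (array([ 622.9, -250.5]), 118.2, 59.9, 7.08)
top 453 [0.0114 0.0149 0.0197] (array([432. , 227.8]), 157.6, 69.2, -18.02)
top 346 [0.0862 0.0934 0.097 ] (array([439.7, 250.7]), 120.7, 59.2, 8.75)
top 291 [0.0596 0.0725 0.0764] (array([634.3,  82.5]), 53.9, 37.4, -17.39)
top few 0
scene 600 [0.01   0.0148 0.0208] (array([ 627.3, -247.9]), 147.1, 78.5, 5.61)
scene 250 [0.0857 0.0921 0.0959] (array([ 627.8, -249.4]), 123.2, 60.2, 6.09)
scene 553 [0.0105 0.0147 0.0206] (array([446., 253.]), 144.5, 79.8, 9.98)
scene 191 [0.0863 0.0923 0.0957] (array([443.3, 252. ]), 122.9, 60.3, 9.55)
scene 510 [0.0526 0.0683 0.074 ] (array([639.8,  76. ]), 54.4, 49.5, -67.6)
scene 401 [0.0523 0.0678 0.0734] (array([462.7,  85.6]), 54.5, 53.3, -24.39)
```

View pics/top12.png

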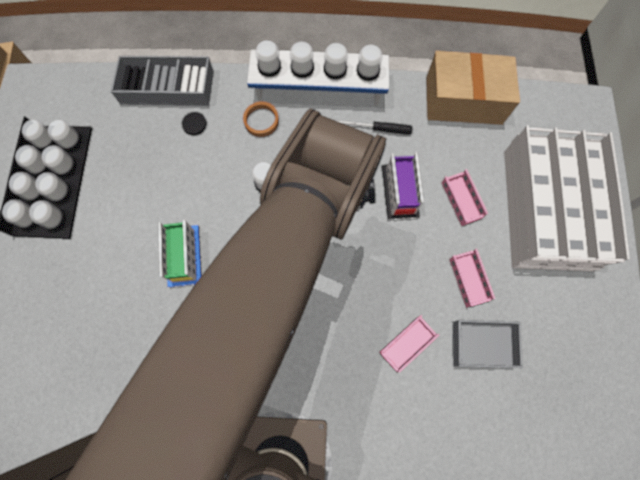

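View pics/scene12.png

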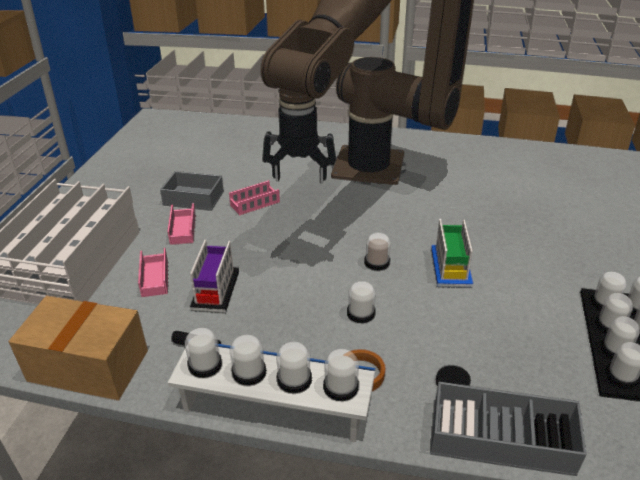

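Both stacks stand upright in the scene view, at (213,275) and (453,253). The jars are at the same pixels as at the start, (377,250) and (361,300), and the gripper is open and clear. Handing in.

```bash
python3 -c "
from plant import sign_off
print(sign_off())"
```

```text
the job is handed in; nothing more can be done
None
```

Both displays are built and handed in after about 37 s, in the order asked: yellow on the blue riser, green on yellow, red on the black riser, purple on red.

| Placement | Centre offset (wrist depth) | Angle difference |
|---|---|---|
| Yellow on blue riser | about 1–1.5 mm | about 0.5° |
| Green on yellow | under 1 mm | under 0.1° |
| Red on black riser | about 0.5 mm | about 0.3° |
| Purple on red | about 0.3 mm | under 0.1° |

- **Height:** all four trays measured level, with their rims at the expected heights (55 mm for the lower trays, 95 mm for the upper).
- **Final look:** both stacks stood upright in the scene picture, and the jars were at the same pixels as at the start. Forces stayed at a few newtons in every reading.
- **Checks that disagreed:**
  - The top and scene cameras placed things 2–5 mm apart from the wrist camera in absolute position. I relied on the wrist camera, which agreed with the tool position at the grasps.
  - In the last top view the arm hid one jar completely and part of the other. The cork jar's final position was therefore checked only in the scene picture, and so in effect was the paper jar's.
  - The final top-view readings of the blue riser (partly mixed with arm points) and the partly hidden black riser were unusable for alignment. The alignment figures come from the earlier wrist views.

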